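# Switch the chromatograph on in order

## Task

Switch on the chromatograph with the cordless switch pods on the worktop: with the fingertips, gently press the large round key (carrier gas), then the square key (oven), then the long bar key (detector), each fully down before the next, and they stay down. Leave the small round key (vent) up, and do not lift, shift or tip the pods or the things standing around them.

Things in the scene. Friction and masses are not known exactly. Their poses are not given: they have to be found in the camera images.
- pod_round: white plastic switch pod, 70 x 70 mm, body top 40 mm above its underside, 0.7 kg, standing loose on the worktop; origin at the centre of its underside, z up; it carries the large round (38 mm across) black key in the middle of its top
- key_round_top (a point): centre of the top face of the large round (38 mm across) key; moves with the key; 54 mm above the worktop while the key is up, 46 mm (still 6 mm proud of the pod) when it is fully down
- key_round (a joint): travel of the large round (38 mm across) key straight down, m: 0 up (off), 0.008 fully down (on, end stop). About 3 N of friction all the way, no spring: it stays where it is pushed
- pod_square: white plastic switch pod, 70 x 70 mm, body top 40 mm above its underside, 0.7 kg, standing loose on the worktop; origin at the centre of its underside, z up; it carries the square (32 x 32 mm) black key in the middle of its top
- key_square_top (a point): centre of the top face of the square (32 x 32 mm) key; moves with the key; 54 mm above the worktop while the key is up, 46 mm (still 6 mm proud of the pod) when it is fully down
- key_square (a joint): travel of the square (32 x 32 mm) key straight down, m: 0 up (off), 0.008 fully down (on, end stop). About 3 N of friction all the way, no spring: it stays where it is pushed
- pod_bar: white plastic switch pod, 70 x 70 mm, body top 40 mm above its underside, 0.7 kg, standing loose on the worktop; origin at the centre of its underside, z up; it carries the long bar-shaped (16 mm along the pod's x, 54 mm along its y) black key in the middle of its top
- key_bar_top (a point): centre of the top face of the long bar-shaped (16 mm along the pod's x, 54 mm along its y) key; moves with the key; 54 mm above the worktop while the key is up, 46 mm (still 6 mm proud of the pod) when it is fully down
- key_bar (a joint): travel of the long bar-shaped (16 mm along the pod's x, 54 mm along its y) key straight down, m: 0 up (off), 0.008 fully down (on, end stop). About 3 N of friction all the way, no spring: it stays where it is pushed
- pod_small: white plastic switch pod, 70 x 70 mm, body top 40 mm above its underside, 0.7 kg, standing loose on the worktop; origin at the centre of its underside, z up; it carries the small round (16 mm across) black key in the middle of its top
- key_small_top (a point): centre of the top face of the small round (16 mm across) key; moves with the key; 54 mm above the worktop while the key is up, 46 mm (still 6 mm proud of the pod) when it is fully down
- key_small (a joint): travel of the small round (16 mm across) key straight down, m: 0 up (off), 0.008 fully down (on, end stop). About 3 N of friction all the way, no spring: it stays where it is pushed
- cap_jar: small jar with black lid, 45 mm across, 60 mm tall; bystander, loose; origin at the centre of its underside, z up
- filter_box: small cream carton, 48 x 64 x 41 mm tall; bystander, loose; origin at the centre of its underside, z up
- beaker: clear beaker, 54 mm across, 65 mm tall; bystander, loose; origin at the centre of its underside, z up
- vial_rack: rack with vials, 55 x 150 x 51 mm tall; bystander, loose; origin at the centre of its underside, z up
- timer: white bench timer standing upright, 26 x 62 x 62 mm; bystander, loose; origin at the centre of its underside, z up
- phone: phone lying flat, 154 x 74 x 9 mm; bystander, loose; origin at the centre of its underside, z up
- mouse: black computer mouse, 105 x 62 x 32 mm; bystander, loose; origin at the centre of its underside, z up
- monitor: fixed screen behind the pods, origin under its middle; foot reaches 95 mm nearer the robot (12 mm high), the screen 20 mm nearer (72 to 372 mm up), 253 mm left and right. Fixed instruments 550 mm tall close in both sides: the left one begins 0.49 m left of this origin and comes 0.26 m nearer the robot, the right one 0.40 m right and up to 0.41 m nearer; bring the arm in between them
Not all that is in view belongs to the job. What is shaped like the pod_square but purple is not meant.

How it is judged (in metres and radians):
On the way, in this order (a step that is already met when the one before it is completed fails the run):
1. the large round key is down (value of joint key_round above 0.006 m), for 0.1 s.
2. then the square key is down (value of joint key_square above 0.006 m), for 0.1 s.
3. then the bar key is down (value of joint key_bar above 0.006 m), for 0.1 s.
At the end, for the whole second after the job is handed in: The large round, square and bar keys are each more than 6 mm down of 8 mm, pressed in that order; the small round key is less than 3 mm down; the pods are at rest within 15 mm of where they began, the other things within 20 mm (value of joint each of key_round, key_square, key_bar above 0.006 m and value of joint key_small below 0.003 m and distance of each of pod_round, pod_square, pod_bar, pod_small from where it was at the start of the episode below 0.015 m and linear speed of each of pod_round, pod_square, pod_bar, pod_small below 0.02 m/s and distance of each of cap_jar, filter_box, beaker, vial_rack, timer, phone, mouse from where it was at the start of the episode below 0.02 m); the robot touches nothing.
It fails at once if a key is pushed before the one ahead of it in the order (large round, square, bar) is down ((value of joint key_square above 0.003 m and value of joint key_round below 0.006 m) or (value of joint key_bar above 0.003 m and value of joint key_square below 0.006 m)).
It fails at once if the small round key is pushed (value of joint key_small above 0.003 m).
It fails at once if a pod is pushed harder than 25 N (contact force between the arm and pod_round above 25 N or contact force between the arm and pod_square above 25 N or contact force between the arm and pod_bar above 25 N or contact force between the arm and pod_small above 25 N).
It fails at once if a pod is shifted or lifted by more than 15 mm, or tipped (distance of any of pod_round, pod_square, pod_bar, pod_small from where it was at the start of the episode above 0.015 m or angle between any of pod_round, pod_square, pod_bar, pod_small's own z axis and vertical above 0.2 rad).
It fails at once if a bystander is shifted or lifted by more than 20 mm, or tipped (distance of any of cap_jar, filter_box, beaker, vial_rack, timer, phone, mouse from where it was at the start of the episode above 0.02 m or angle between any of cap_jar, filter_box, beaker, vial_rack, timer, phone, mouse's own z axis and vertical above 0.3 rad).
It also fails if it takes over 48 s, if anything falls off the work surface, if the arm or the gripper's body presses on something with over 40 N, if the wrist force passes 120 N, or if a joint passes its speed limit or range.

## Robot

A 6-joint arm with a two-finger parallel gripper is mounted at the origin on a cart in front of the work surface, level with it; the furniture and walls round the work are solid. World frame = base frame: x ahead of the robot, y to its left, z up, the work surface at z = 0. Lengths are in mm, angles in rad, forces in N, time in s.
With the tool pointing down it reaches from about 300 to 850 mm from the base axis. Payload 4.2 kg.
Tool frame: the origin (TCP) lies between the finger pads; the fingertips stand 8 mm ahead of it and the grasp point (between the pads) lies 11 mm behind it; z points along the fingers, y is the line along which they close (so a half turn about z gives the same grasp; the last joint's range is limited). The gripper opens to 91 mm and grips with 3 to 60 N. Pads are 32 mm wide; open, the fingers measure 118 mm over their backs; the gripper's body (76 mm by 178 mm) begins 60 mm behind the grasp point.
Start: joints at [1.302, 0.32, 1.565, -0, 1.257, -0.02], TCP at [141.59, 557.31, 221.976] pointing down, gripper open.
Joint ranges: [-3.11, 3.11], [-0.84, 2.01], [0.21, 2.61], [-1.34, 4.49], [0.05, 2.63], [-2.56, 2.56]. Speed limits (rad/s): [2.57, 2.57, 3.14, 3.14, 3.14, 3.14].

## Interface

Orientations are given as a unit quaternion [x, y, z, w].
In Python, from cell import sensors, imaging, workorder gives the robot as it stands.
- The arm moves only by the tool apply_moves, never from a script. Its argument "steps" is a list of rows, each an object of numbers: "dx", "dy", "dz": the shift along the tool's x, y, z in m; "wx", "wy", "wz": the turn, a rotation vector about the tool's x, y, z in degrees; "gripper": the closure, from 0 (fully open) to 1 (shut). A call has 1 to 20 rows; each row shifts and turns the commanded pose from where the row before left it, along the tool's axes as they then stand; what a row does not reach is not made up. A row lasts 1/8 s, in which the tool goes at most 62.5 mm and 10.7 degrees, less where a joint would pass 70% of its speed; a pose out of reach is approached as far as the arm can. A call with a gripper value outside its range is refused whole. The fingers move at their own pace and stop on an object; the grip force is fixed at half the most. Time passes only in rows, so rows that do not move let the fingers close. It gives the time, the measured TCP pose, the force, the opening and the grip force at its end, in the units of the state.
- sensors.get_state(): the state, without advancing time (a new reading comes with each control period).
- imaging.grab_frame(name): name is "side" or "top" or "wrist"; returns a dict with "color" (480x640x3 uint8, blue, green, red), "fx", "fy", "cx", "cy" (pixels), "k1" (the pictures are not rectified: a ray, as slopes to the right and down, at radius r is drawn at 1 + k1 r^2 times it, then the intrinsics apply), "position" and "rotation" of the camera in the world; the wrist camera has in their place "hand_eye" (4x4, takes a point from camera to tool coordinates, whose origin is the TCP and whose axes are the flange's). Camera axes: x right, y down, z forward; pixel columns grow to the right and rows downward; lengths in mm; the calibration is good to about 2 mm. A picture is of the moment at which its call begins: read the wrist's pose just before it. There is no depth.
- workorder.hand_in(): hands the job in; it is judged then, once.
The state is a dict: "clock": time; "qpos": joint angles; "joint_velocities": joint speeds; "joint_torque": joint torques, N m; "tool_pos": TCP position; "orientation": TCP orientation; "wrist_force": force on the tool from outside, world axes, zero at the start; "torque": the same for the moment, N m; "grip_width": opening from 0.0 (shut) to 1.0 (fully open); "grasp_force": force on a finger pad.
Only numpy, scipy, OpenCV 4.12 (cv2) and the standard library are available. Lean on these libraries where they do the work, as an engineer would, in place of code of your own. Each camera call takes 0.05 s, during which the arm holds its last target. There are 200 camera calls.

## Working session

There is one attempt and no reset: what is moved stays moved. The work goes in short steps, Python scripts to look and compute and a tool call to move; the robot and the scene stay as the last step left them, time stands still between calls to the robot, and variables do not carry over. Pictures are saved under pics/ and viewed, at most 10 in all, crops included, and the job is handed in when it is done.

Besides the shell and the picture viewer there is one more tool, called after "Call:" as name([rows], argument=value, ...), one row to a line, values as JSON. apply_moves: Moves the arm, as the interface text tells. Its arguments: {"type":"object","properties":{"steps":{"type":"array","items":{"type":"object","properties":{"dx":{"type":"number"},"dy":{"type":"number"},"dz":{"type":"number"},"wx":{"type":"number"},"wy":{"type":"number"},"wz":{"type":"number"},"gripper":{"type":"number"}}}}},"required":["steps"]}

```bash
mkdir -p pics; cat > h.py <<'E'
import numpy as np, cv2
from cell import sensors, imaging, workorder
from scipy.spatial.transform import Rotation as R
def und(f,u,v):
    K=np.array([[f['fx'],0,f['cx']],[0,f['fy'],f['cy']],[0,0,1.]])
    return cv2.undistortPoints(np.array([[[u,v]]],float),K,np.array([f['k1'],0,0,0,0.]))[0,0]
def cam(f,s=None):
    if 'position' in f:
        r=np.array(f['rotation']); 
        r=r if r.shape==(3,3) else R.from_quat(r).as_matrix()
        return r,np.array(f['position'])
    H=np.array(f['hand_eye']); T=np.eye(4); T[:3,:3]=R.from_quat(s['orientation']).as_matrix(); T[:3,3]=s['tool_pos']
    M=T@H; return M[:3,:3],M[:3,3]
def onplane(f,u,v,z,s=None):
    r,p=cam(f,s); x,y=und(f,u,v); d=r@np.array([x,y,1]); return p+d*(z-p[2])/d[2]
def proj(f,P,s=None):
    r,p=cam(f,s); q=r.T@(np.array(P)-p); x,y=q[0]/q[2],q[1]/q[2]; k=1+f['k1']*(x*x+y*y)
    return f['fx']*x*k+f['cx'], f['fy']*y*k+f['cy']
E
python3 - <<'E'
from h import *
print(sensors.get_state())
for n in("top","side","wrist"):
    f=imaging.grab_frame(n); cv2.imwrite(f'pics/{n}0.png',f['color']); print({k:(np.array(v).round(3).tolist()) for k,v in f.items() if k!='color'})
E
```

```text
{'clock': 0.0, 'qpos': array([ 1.30197669e+00,  3.20282671e-01,  1.56570442e+00,  6.50258233e-07,
        1.25744073e+00, -1.99929617e-02]), 'joint_velocities': array([ 0.00109273, -0.00082691, -0.00142252,  0.00101601, -0.00032239,
       -0.00068193]), 'joint_torque': array([-2.60698143e-04, -4.12452972e+01, -2.31972724e+01,  7.26136984e-02,
        4.57479979e-02, -1.46984939e-04]), 'tool_pos': array([141.46011111, 556.78960608, 221.11574765]), 'orientation': array([ 1.24092673e-01,  9.92270208e-01, -9.07991223e-04, -1.32351196e-04]), 'wrist_force': array([-0.50415039,  0.15255762,  0.15276316]), 'torque': array([0.02861054, 0.00973716, 0.00845255]), 'grasp_force': 0.0, 'grip_width': 1.0015190182771954}
{'fx': 578.316, 'fy': 578.316, 'cx': 319.559, 'cy': 247.615, 'k1': -0.013, 'position': [286.269, -17.465, 1550.467], 'rotation': [-0.7, 0.709, -0.049, 0.067]}
{'fx': 510.39, 'fy': 510.39, 'cx': 323.806, 'cy': 239.761, 'k1': 0.029, 'position': [216.355, 844.207, 1005.552], 'rotation': [-0.179, 0.913, -0.363, 0.061]}
{'fx': 344.932, 'fy': 344.932, 'cx': 326.413, 'cy': 238.451, 'k1': 0.012, 'hand_eye': [[-0.0, -0.969, -0.248, 69.516], [1.0, -0.001, 0.0, 1.362], [-0.0, -0.248, 0.969, -162.44], [0.0, 0.0, 0.0, 1.0]]}
```

View pics/top0.png

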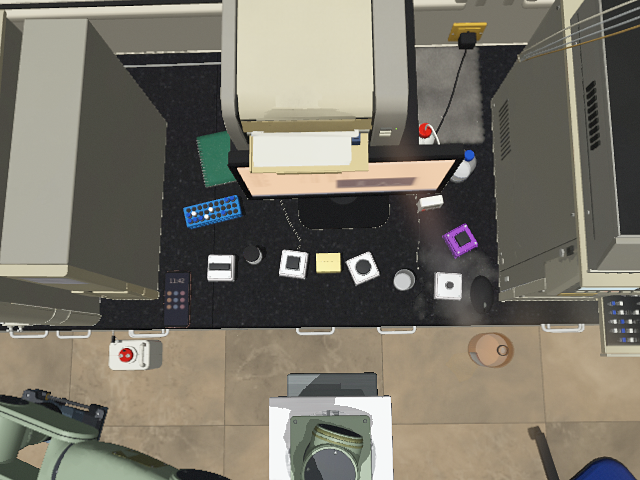

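View pics/side0.png

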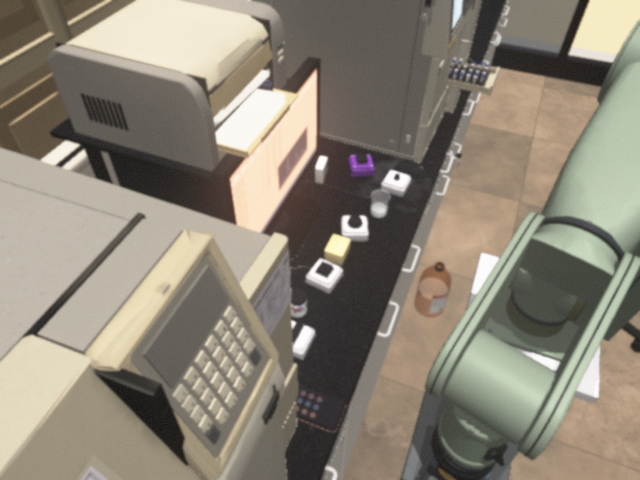

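The top view shows these pods and objects:
- **Pods:** bar (221,268), square (293,264), large round (362,267), small (449,286).
- **Bystanders:** jar (252,254), carton (328,263), beaker (403,280).
- **Decoy:** the purple one, at (461,240).

The side view shows the round, square and small pods too, and the arm is still outside to the left.

```bash
python3 - <<'E'
from h import *
f=imaging.grab_frame("top"); g=cv2.cvtColor(f['color'],cv2.COLOR_BGR2GRAY)
vis=[]
for n,(u,v) in dict(bar=(221,268),square=(293,264),round=(362,267),small=(449,286)).items():
    x0,y0=u-20,v-20; c=g[y0:y0+40,x0:x0+40]
    m=(c>140).astype(np.uint8); k,l,st,ce=cv2.connectedComponentsWithStats(m)
    i=1+st[1:,4].argmax(); m=(l==i).astype(np.uint8)
    cs,_=cv2.findContours(m,cv2.RETR_EXTERNAL,cv2.CHAIN_APPROX_NONE); cc=max(cs,key=cv2.contourArea)
    fill=cv2.drawContours(np.zeros_like(m),[cc],-1,1,-1); hull=cv2.minAreaRect(cc)
    inner=cv2.erode(fill,np.ones((3,3)))&(c<110).astype(np.uint8)
    k,l,st,ce=cv2.connectedComponentsWithStats(inner); i=1+st[1:,4].argmax(); kc=ce[i]+[x0,y0]
    print(n,'pod',np.array(hull[0])+[x0,y0],np.round(hull[1],1),round(hull[2],1),'key px',kc,st[i])
    print('  podW@40',onplane(f,hull[0][0]+x0,hull[0][1]+y0,40).round(1),'keyW@54',onplane(f,*kc,54).round(1))
for n,(u,v,z) in dict(jar=(252,254,60),beaker=(403,280,65),box=(328,263,41),scrL=(240,197,72),scrR=(449,190,72),edge=(320,327,0),instL=(100,268,550),instR=(500,300,0),small=(449,286,54)).items(): print(n,onplane(f,u,v,z).round(0))
cv2.imwrite('pics/crop.png',cv2.resize(f['color'][185:325,150:510],None,fx=2.2,fy=2.2,interpolation=cv2.INTER_CUBIC))
E
```

```text
bar pod [220.  267.5] [25. 26.] 90.0 key px [219.14728682 266.39534884] [  8  15  22   7 129]
  podW@40 [487.2 284.7  40. ] keyW@54 [488.3 284.2  54. ]
square pod [292.86308289 263.50405693] [26.  26.3] 7.8 key px [292.54140127 262.30573248] [ 13  12  14  14 157]
  podW@40 [495.   91.5  40. ] keyW@54 [496.3  91.3  54. ]
round pod [362.34482956 267.63793373] [26.4 26.1] 66.8 key px [362.88304094 266.50292398] [ 14  13  15  14 171]
  podW@40 [481.4 -91.3  40. ] keyW@54 [482.6 -92.1  54. ]
small pod [447.99339676 285.65188599] [27.  26.6] 2.5 key px [449.27272727 284.66666667] [17 16  7  6 33]
  podW@40 [ 430.9 -313.1   40. ] keyW@54 [ 432.1 -313.8   54. ]
jar [519. 197.  60.]
beaker [ 445. -194.   65.]
box [495.  -1.  41.]
scrL [670. 228.  72.]
scrR [ 679. -321.   72.]
edge [329.  23.   0.]
instL [421. 396. 550.]
instR [ 395. -457.    0.]
small [ 429. -313.   54.]
```

View pics/crop.png

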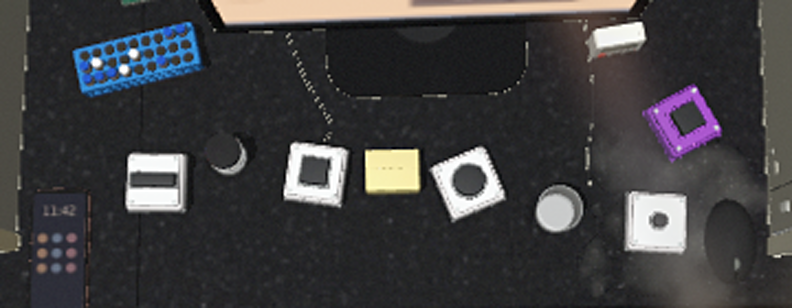

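The close-up confirms the pod layout and nothing crowds the keys. World targets in mm are round (482,-92), square (496,91) and bar (488,284). I'll align the tool, close the gripper and move above the round key.

Call:
apply_moves([
  {"wz":-7.1,"gripper":1},
  {"wz":-7.1,"gripper":1},
  {"dx":-0.02,"dy":-0.038,"gripper":1},
  {"dx":-0.02,"dy":-0.038,"gripper":1},
  {"dx":-0.02,"dy":-0.038,"gripper":1},
  {"dx":-0.02,"dy":-0.038,"gripper":1},
  {"dx":-0.02,"dy":-0.038,"gripper":1},
  {"dx":-0.02,"dy":-0.038,"gripper":1},
  {"dx":-0.02,"dy":-0.038,"gripper":1},
  {"dx":-0.02,"dy":-0.038,"gripper":1},
  {"dx":-0.02,"dy":-0.038,"gripper":1},
  {"dx":-0.02,"dy":-0.038,"gripper":1},
  {"dx":-0.02,"dy":-0.038,"gripper":1},
  {"dx":-0.02,"dy":-0.038,"gripper":1},
  {"dx":-0.02,"dy":-0.038,"gripper":1},
  {"dx":-0.02,"dy":-0.038,"gripper":1},
  {"dx":-0.02,"dy":-0.038,"gripper":1},
  {"dx":-0.02,"dy":-0.038,"gripper":1},
  {"gripper":1},
])

```text
validation failed for argument at $.st...
```

Call:
apply_moves([
  {"dx":0.0,"dy":0.0,"dz":0.0,"wx":0.0,"wy":0.0,"wz":-7.1,"gripper":1.0},
])

```text
clock: 0.32
tool_pos: [141.6, 557.1, 221.7]
orientation: [0.061, 0.998, -0.0, -0.0]
wrist_force: [1.0, -0.2, -0.8]
grip_width: 0.919
grasp_force: 0.0
```

A full row with every field is accepted, so the earlier call did not run.

Call:
apply_moves([
  {"dx":0.0,"dy":0.0,"dz":0.0,"wx":0.0,"wy":0.0,"wz":-7.1,"gripper":1.0},
  {"dx":-0.02,"dy":-0.038,"dz":0.0,"wx":0.0,"wy":0.0,"wz":0.0,"gripper":1.0},
  {"dx":-0.02,"dy":-0.038,"dz":0.0,"wx":0.0,"wy":0.0,"wz":0.0,"gripper":1.0},
  {"dx":-0.02,"dy":-0.038,"dz":0.0,"wx":0.0,"wy":0.0,"wz":0.0,"gripper":1.0},
  {"dx":-0.02,"dy":-0.038,"dz":0.0,"wx":0.0,"wy":0.0,"wz":0.0,"gripper":1.0},
  {"dx":-0.02,"dy":-0.038,"dz":0.0,"wx":0.0,"wy":0.0,"wz":0.0,"gripper":1.0},
  {"dx":-0.02,"dy":-0.038,"dz":0.0,"wx":0.0,"wy":0.0,"wz":0.0,"gripper":1.0},
  {"dx":-0.02,"dy":-0.038,"dz":0.0,"wx":0.0,"wy":0.0,"wz":0.0,"gripper":1.0},
  {"dx":-0.02,"dy":-0.038,"dz":0.0,"wx":0.0,"wy":0.0,"wz":0.0,"gripper":1.0},
  {"dx":-0.02,"dy":-0.038,"dz":0.0,"wx":0.0,"wy":0.0,"wz":0.0,"gripper":1.0},
  {"dx":-0.02,"dy":-0.038,"dz":0.0,"wx":0.0,"wy":0.0,"wz":0.0,"gripper":1.0},
  {"dx":-0.02,"dy":-0.038,"dz":0.0,"wx":0.0,"wy":0.0,"wz":0.0,"gripper":1.0},
  {"dx":-0.02,"dy":-0.038,"dz":0.0,"wx":0.0,"wy":0.0,"wz":0.0,"gripper":1.0},
])

```text
clock: 1.95
tool_pos: [381.6, 99.8, 222.0]
orientation: [0.001, 1.0, 0.0, 0.0]
wrist_force: [0.1, 1.2, -0.3]
grip_width: 0.002
grasp_force: 0.0
```

Call:
apply_moves([
  {"dx":-0.02,"dy":-0.038,"dz":0.0,"wx":0.0,"wy":0.0,"wz":0.0,"gripper":1.0},
  {"dx":-0.02,"dy":-0.038,"dz":0.0,"wx":0.0,"wy":0.0,"wz":0.0,"gripper":1.0},
  {"dx":-0.02,"dy":-0.038,"dz":0.0,"wx":0.0,"wy":0.0,"wz":0.0,"gripper":1.0},
  {"dx":-0.02,"dy":-0.038,"dz":0.0,"wx":0.0,"wy":0.0,"wz":0.0,"gripper":1.0},
  {"dx":-0.02,"dy":-0.039,"dz":0.0,"wx":0.0,"wy":0.0,"wz":0.0,"gripper":1.0},
  {"dx":0.0,"dy":0.0,"dz":0.04,"wx":0.0,"wy":0.0,"wz":0.0,"gripper":1.0},
  {"dx":0.0,"dy":0.0,"dz":0.04,"wx":0.0,"wy":0.0,"wz":0.0,"gripper":1.0},
  {"dx":0.0,"dy":0.0,"dz":0.0,"wx":0.0,"wy":0.0,"wz":0.0,"gripper":1.0},
  {"dx":0.0,"dy":0.0,"dz":0.0,"wx":0.0,"wy":0.0,"wz":0.0,"gripper":1.0},
])

```text
clock: 3.08
tool_pos: [481.9, -90.1, 143.2]
orientation: [0.0, 1.0, -0.0, 0.001]
wrist_force: [0.8, 0.1, 0.7]
grip_width: 0.005
grasp_force: 0.0
```

```bash
python3 - <<'E'
from h import *
s=sensors.get_state(); f=imaging.grab_frame("wrist"); print(s['tool_pos'],s['wrist_force'])
for n,P in dict(key=(482,-92,54),tcp_on_key=(s['tool_pos'][0],s['tool_pos'][1],54)).items():
    u,v=proj(f,P,s); print(n,u,v); cv2.circle(f['color'],(int(u),int(v)),4,(0,0,255) if n=='key' else (0,255,0),1)
cv2.imwrite('pics/wrist1.png',f['color'])
E
```

```text
[481.89918167 -90.13957615 143.17773145] [0.79856653 0.06924259 0.73516106]
key 322.2062064129171 244.46049284970047
tcp_on_key 324.66558017874587 244.32899724700158
```

View pics/wrist1.png

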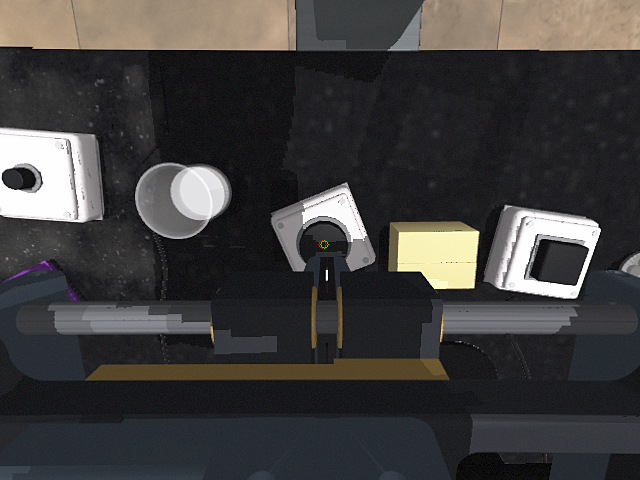

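The projected key centre, about (322,244) px, falls on the round key, and the closed fingertips are directly above it. Descending now.

Call:
apply_moves([
  {"dx":0.0,"dy":-0.001,"dz":0.035,"wx":0.0,"wy":0.0,"wz":0.0,"gripper":1.0},
  {"dx":0.0,"dy":0.0,"dz":0.03,"wx":0.0,"wy":0.0,"wz":0.0,"gripper":1.0},
  {"dx":0.0,"dy":0.0,"dz":0.01,"wx":0.0,"wy":0.0,"wz":0.0,"gripper":1.0},
  {"dx":0.0,"dy":0.0,"dz":0.002,"wx":0.0,"wy":0.0,"wz":0.0,"gripper":1.0},
  {"dx":0.0,"dy":0.0,"dz":0.002,"wx":0.0,"wy":0.0,"wz":0.0,"gripper":1.0},
  {"dx":0.0,"dy":0.0,"dz":0.002,"wx":0.0,"wy":0.0,"wz":0.0,"gripper":1.0},
  {"dx":0.0,"dy":0.0,"dz":0.001,"wx":0.0,"wy":0.0,"wz":0.0,"gripper":1.0},
  {"dx":0.0,"dy":0.0,"dz":0.001,"wx":0.0,"wy":0.0,"wz":0.0,"gripper":1.0},
  {"dx":0.0,"dy":0.0,"dz":0.001,"wx":0.0,"wy":0.0,"wz":0.0,"gripper":1.0},
  {"dx":0.0,"dy":0.0,"dz":0.0,"wx":0.0,"wy":0.0,"wz":0.0,"gripper":1.0},
])

```text
clock: 4.38
tool_pos: [481.6, -91.1, 58.1]
orientation: [0.0, 1.0, -0.0, 0.001]
wrist_force: [2.4, -0.2, 2.8]
grip_width: 0.005
grasp_force: 1.3
```

Call:
apply_moves([
  {"dx":0.0,"dy":0.0,"dz":0.001,"wx":0.0,"wy":0.0,"wz":0.0,"gripper":1.0},
  {"dx":0.0,"dy":0.0,"dz":0.001,"wx":0.0,"wy":0.0,"wz":0.0,"gripper":1.0},
  {"dx":0.0,"dy":0.0,"dz":0.001,"wx":0.0,"wy":0.0,"wz":0.0,"gripper":1.0},
  {"dx":0.0,"dy":0.0,"dz":0.0,"wx":0.0,"wy":0.0,"wz":0.0,"gripper":1.0},
])

```text
clock: 4.88
tool_pos: [480.9, -91.0, 54.8]
orientation: [0.0, 1.0, 0.0, -0.0]
wrist_force: [1.4, 0.6, 1.8]
grip_width: -0.0
grasp_force: 1.3
```

Call:
apply_moves([
  {"dx":0.0,"dy":0.0,"dz":0.0005,"wx":0.0,"wy":0.0,"wz":0.0,"gripper":1.0},
  {"dx":0.0,"dy":0.0,"dz":0.0,"wx":0.0,"wy":0.0,"wz":0.0,"gripper":1.0},
])

```text
clock: 5.12
tool_pos: [480.8, -91.0, 54.3]
orientation: [0.0, 1.0, 0.0, -0.0]
wrist_force: [1.6, 0.2, 2.2]
grip_width: 0.006
grasp_force: 1.2
```

Call:
apply_moves([
  {"dx":0.0,"dy":0.0,"dz":0.0005,"wx":0.0,"wy":0.0,"wz":0.0,"gripper":1.0},
  {"dx":0.0,"dy":0.0,"dz":0.0,"wx":0.0,"wy":0.0,"wz":0.0,"gripper":1.0},
])

```text
clock: 5.38
tool_pos: [480.8, -91.0, 54.2]
orientation: [0.0, 1.0, 0.0, -0.0]
wrist_force: [0.3, 0.3, 5.8]
grip_width: 0.003
grasp_force: 2.9
```

Call:
apply_moves([
  {"dx":0.0,"dy":0.0,"dz":0.0005,"wx":0.0,"wy":0.0,"wz":0.0,"gripper":1.0},
  {"dx":0.0,"dy":0.0,"dz":0.0,"wx":0.0,"wy":0.0,"wz":0.0,"gripper":1.0},
])

```text
clock: 5.62
tool_pos: [480.9, -91.0, 54.2]
orientation: [0.0, 1.0, 0.0, 0.0]
wrist_force: [-1.1, -0.3, 10.9]
grip_width: 0.004
grasp_force: 4.8
```

Position holds at 54.2 mm while the force climbs to 10.9 N, so the round key is on its end stop. Next is the square key.

Call:
apply_moves([
  {"dx":0.0,"dy":0.0,"dz":-0.02,"wx":0.0,"wy":0.0,"wz":0.0,"gripper":1.0},
  {"dx":0.0,"dy":0.0,"dz":-0.045,"wx":0.0,"wy":0.0,"wz":0.0,"gripper":1.0},
  {"dx":-0.003,"dy":0.036,"dz":0.0,"wx":0.0,"wy":0.0,"wz":0.0,"gripper":1.0},
  {"dx":-0.003,"dy":0.036,"dz":0.0,"wx":0.0,"wy":0.0,"wz":0.0,"gripper":1.0},
  {"dx":-0.003,"dy":0.036,"dz":0.0,"wx":0.0,"wy":0.0,"wz":0.0,"gripper":1.0},
  {"dx":-0.003,"dy":0.036,"dz":0.0,"wx":0.0,"wy":0.0,"wz":0.0,"gripper":1.0},
  {"dx":-0.003,"dy":0.038,"dz":0.0,"wx":0.0,"wy":0.0,"wz":0.0,"gripper":1.0},
  {"dx":0.0,"dy":0.0,"dz":0.0,"wx":0.0,"wy":0.0,"wz":0.0,"gripper":1.0},
  {"dx":0.0,"dy":0.0,"dz":0.0,"wx":0.0,"wy":0.0,"wz":0.0,"gripper":1.0},
])

```text
clock: 6.75
tool_pos: [495.0, 90.5, 117.8]
orientation: [0.0, 1.0, -0.0, -0.001]
wrist_force: [0.8, -0.5, 0.1]
grip_width: 0.009
grasp_force: 0.0
```

```bash
python3 - <<'E'
from h import *
s=sensors.get_state(); f=imaging.grab_frame("wrist"); print(s['tool_pos'],s['wrist_force'])
for n,P in dict(key=(496,91,54),tcp_on_key=(s['tool_pos'][0],s['tool_pos'][1],54)).items():
    u,v=proj(f,P,s); print(n,u,v); cv2.circle(f['color'],(int(u),int(v)),4,(0,0,255) if n=='key' else (0,255,0),1)
cv2.imwrite('pics/wrist2.png',f['color'])
E
```

```text
[494.99706193  90.48557222 117.76436295] [ 0.82987206 -0.47148508  0.08037594]
key 325.2759485322504 256.02752834705404
tcp_on_key 324.52259921337014 254.62727843684326
```

View pics/wrist2.png

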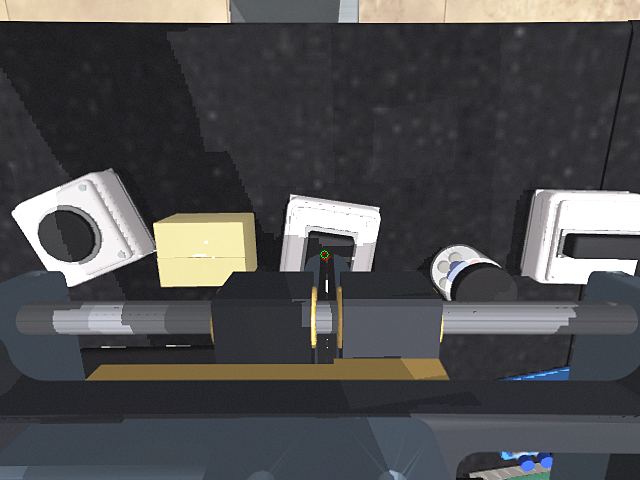

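The round key at (66,235) px looks lower in its pod. The marked point, (325,256) px, is on the square key, whose centre is about 2 mm further towards +y.

Call:
apply_moves([
  {"dx":-0.001,"dy":0.002,"dz":0.025,"wx":0.0,"wy":0.0,"wz":0.0,"gripper":1.0},
  {"dx":0.0,"dy":0.0,"dz":0.02,"wx":0.0,"wy":0.0,"wz":0.0,"gripper":1.0},
  {"dx":0.0,"dy":0.0,"dz":0.005,"wx":0.0,"wy":0.0,"wz":0.0,"gripper":1.0},
  {"dx":0.0,"dy":0.0,"dz":0.002,"wx":0.0,"wy":0.0,"wz":0.0,"gripper":1.0},
  {"dx":0.0,"dy":0.0,"dz":0.002,"wx":0.0,"wy":0.0,"wz":0.0,"gripper":1.0},
  {"dx":0.0,"dy":0.0,"dz":0.001,"wx":0.0,"wy":0.0,"wz":0.0,"gripper":1.0},
  {"dx":0.0,"dy":0.0,"dz":0.001,"wx":0.0,"wy":0.0,"wz":0.0,"gripper":1.0},
  {"dx":0.0,"dy":0.0,"dz":0.001,"wx":0.0,"wy":0.0,"wz":0.0,"gripper":1.0},
  {"dx":0.0,"dy":0.0,"dz":0.001,"wx":0.0,"wy":0.0,"wz":0.0,"gripper":1.0},
  {"dx":0.0,"dy":0.0,"dz":0.001,"wx":0.0,"wy":0.0,"wz":0.0,"gripper":1.0},
  {"dx":0.0,"dy":0.0,"dz":0.001,"wx":0.0,"wy":0.0,"wz":0.0,"gripper":1.0},
  {"dx":0.0,"dy":0.0,"dz":0.0,"wx":0.0,"wy":0.0,"wz":0.0,"gripper":1.0},
])

```text
clock: 8.3
tool_pos: [497.2, 93.1, 58.4]
orientation: [0.0, 1.0, 0.0, 0.0]
wrist_force: [-0.1, 0.7, 2.5]
grip_width: 0.006
grasp_force: 1.1
```

Call:
apply_moves([
  {"dx":0.0,"dy":0.0,"dz":0.001,"wx":0.0,"wy":0.0,"wz":0.0,"gripper":1.0},
  {"dx":0.0,"dy":0.0,"dz":0.0,"wx":0.0,"wy":0.0,"wz":0.0,"gripper":1.0},
])

```text
clock: 8.55
tool_pos: [497.2, 93.0, 57.4]
orientation: [0.0, 1.0, 0.0, 0.0]
wrist_force: [-0.0, 0.4, 1.8]
grip_width: 0.003
grasp_force: 1.0
```

Call:
apply_moves([
  {"dx":0.0,"dy":0.0,"dz":0.001,"wx":0.0,"wy":0.0,"wz":0.0,"gripper":1.0},
  {"dx":0.0,"dy":0.0,"dz":0.001,"wx":0.0,"wy":0.0,"wz":0.0,"gripper":1.0},
  {"dx":0.0,"dy":0.0,"dz":0.001,"wx":0.0,"wy":0.0,"wz":0.0,"gripper":1.0},
  {"dx":0.0,"dy":0.0,"dz":0.0,"wx":0.0,"wy":0.0,"wz":0.0,"gripper":1.0},
])

```text
clock: 9.05
tool_pos: [497.2, 93.0, 54.3]
orientation: [0.0, 1.0, 0.0, 0.0]
wrist_force: [-0.4, 1.1, 1.4]
grip_width: 0.002
grasp_force: 0.7
```

Call:
apply_moves([
  {"dx":0.0,"dy":0.0,"dz":0.0005,"wx":0.0,"wy":0.0,"wz":0.0,"gripper":1.0},
  {"dx":0.0,"dy":0.0,"dz":0.0,"wx":0.0,"wy":0.0,"wz":0.0,"gripper":1.0},
])

```text
clock: 9.3
tool_pos: [497.2, 93.0, 54.3]
orientation: [0.001, 1.0, 0.0, 0.0]
wrist_force: [-0.7, 0.4, 5.0]
grip_width: 0.005
grasp_force: 2.4
```

The square key is at its stop. I'll press slightly more, then lift and go to the bar key.

Call:
apply_moves([
  {"dx":0.0,"dy":0.0,"dz":0.0005,"wx":0.0,"wy":0.0,"wz":0.0,"gripper":1.0},
  {"dx":0.0,"dy":0.0,"dz":0.0,"wx":0.0,"wy":0.0,"wz":0.0,"gripper":1.0},
  {"dx":0.0,"dy":0.0,"dz":-0.02,"wx":0.0,"wy":0.0,"wz":0.0,"gripper":1.0},
  {"dx":0.0,"dy":0.0,"dz":-0.045,"wx":0.0,"wy":0.0,"wz":0.0,"gripper":1.0},
  {"dx":0.002,"dy":0.038,"dz":0.0,"wx":0.0,"wy":0.0,"wz":0.0,"gripper":1.0},
  {"dx":0.002,"dy":0.038,"dz":0.0,"wx":0.0,"wy":0.0,"wz":0.0,"gripper":1.0},
  {"dx":0.002,"dy":0.038,"dz":0.0,"wx":0.0,"wy":0.0,"wz":0.0,"gripper":1.0},
  {"dx":0.002,"dy":0.038,"dz":0.0,"wx":0.0,"wy":0.0,"wz":0.0,"gripper":1.0},
  {"dx":0.001,"dy":0.039,"dz":0.0,"wx":0.0,"wy":0.0,"wz":0.0,"gripper":1.0},
  {"dx":0.0,"dy":0.0,"dz":0.0,"wx":0.0,"wy":0.0,"wz":0.0,"gripper":1.0},
  {"dx":0.0,"dy":0.0,"dz":0.0,"wx":0.0,"wy":0.0,"wz":0.0,"gripper":1.0},
])

```text
clock: 10.68
tool_pos: [487.8, 283.2, 117.9]
orientation: [0.0, 1.0, -0.001, -0.001]
wrist_force: [-0.8, 0.1, -1.1]
grip_width: 0.005
grasp_force: 0.0
```

```bash
python3 - <<'E'
from h import *
s=sensors.get_state(); f=imaging.grab_frame("wrist"); print(s['tool_pos'],s['wrist_force'])
for n,P in dict(key=(488,284,54),tcp_on_key=(s['tool_pos'][0],s['tool_pos'][1],54)).items():
    u,v=proj(f,P,s); print(n,u,v); cv2.circle(f['color'],(int(u),int(v)),4,(0,0,255) if n=='key' else (0,255,0),1)
cv2.imwrite('pics/wrist3.png',f['color'])
E
```

```text
[487.80215054 283.22401467 117.85255632] [-0.80330519  0.14758472 -1.11197239]
key 325.71029780785307 254.74656757460227
tcp_on_key 324.5776102473317 254.47086890234613
```

View pics/wrist3.png

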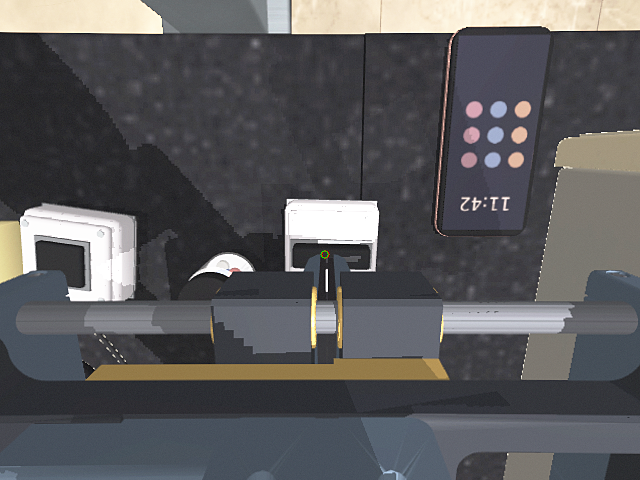

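The marked point, (325,254) px, is on the bar key, which spans u 291–371. The left instrument is clear of the gripper. Pressing the bar key now.

Call:
apply_moves([
  {"dx":0.0,"dy":0.002,"dz":0.025,"wx":0.0,"wy":0.0,"wz":0.0,"gripper":1.0},
  {"dx":0.0,"dy":0.0,"dz":0.02,"wx":0.0,"wy":0.0,"wz":0.0,"gripper":1.0},
  {"dx":0.0,"dy":0.0,"dz":0.005,"wx":0.0,"wy":0.0,"wz":0.0,"gripper":1.0},
  {"dx":0.0,"dy":0.0,"dz":0.002,"wx":0.0,"wy":0.0,"wz":0.0,"gripper":1.0},
  {"dx":0.0,"dy":0.0,"dz":0.002,"wx":0.0,"wy":0.0,"wz":0.0,"gripper":1.0},
  {"dx":0.0,"dy":0.0,"dz":0.001,"wx":0.0,"wy":0.0,"wz":0.0,"gripper":1.0},
  {"dx":0.0,"dy":0.0,"dz":0.001,"wx":0.0,"wy":0.0,"wz":0.0,"gripper":1.0},
  {"dx":0.0,"dy":0.0,"dz":0.001,"wx":0.0,"wy":0.0,"wz":0.0,"gripper":1.0},
  {"dx":0.0,"dy":0.0,"dz":0.001,"wx":0.0,"wy":0.0,"wz":0.0,"gripper":1.0},
  {"dx":0.0,"dy":0.0,"dz":0.001,"wx":0.0,"wy":0.0,"wz":0.0,"gripper":1.0},
  {"dx":0.0,"dy":0.0,"dz":0.001,"wx":0.0,"wy":0.0,"wz":0.0,"gripper":1.0},
  {"dx":0.0,"dy":0.0,"dz":0.001,"wx":0.0,"wy":0.0,"wz":0.0,"gripper":1.0},
  {"dx":0.0,"dy":0.0,"dz":0.0,"wx":0.0,"wy":0.0,"wz":0.0,"gripper":1.0},
])

```text
clock: 12.35
tool_pos: [488.4, 286.1, 57.4]
orientation: [0.0, 1.0, 0.0, 0.0]
wrist_force: [-0.6, 0.7, 2.7]
grip_width: 0.006
grasp_force: 1.0
```

Call:
apply_moves([
  {"dx":0.0,"dy":0.0,"dz":0.001,"wx":0.0,"wy":0.0,"wz":0.0,"gripper":1.0},
  {"dx":0.0,"dy":0.0,"dz":0.001,"wx":0.0,"wy":0.0,"wz":0.0,"gripper":1.0},
  {"dx":0.0,"dy":0.0,"dz":0.0,"wx":0.0,"wy":0.0,"wz":0.0,"gripper":1.0},
])

```text
clock: 12.72
tool_pos: [488.4, 286.1, 55.3]
orientation: [0.001, 1.0, 0.0, 0.0]
wrist_force: [-0.7, 0.2, 1.8]
grip_width: 0.005
grasp_force: 0.9
```

Call:
apply_moves([
  {"dx":0.0,"dy":0.0,"dz":0.001,"wx":0.0,"wy":0.0,"wz":0.0,"gripper":1.0},
  {"dx":0.0,"dy":0.0,"dz":0.0005,"wx":0.0,"wy":0.0,"wz":0.0,"gripper":1.0},
  {"dx":0.0,"dy":0.0,"dz":0.0,"wx":0.0,"wy":0.0,"wz":0.0,"gripper":1.0},
])

```text
clock: 13.1
tool_pos: [488.4, 286.1, 54.2]
orientation: [0.001, 1.0, 0.0, 0.0]
wrist_force: [-1.5, 0.1, 5.1]
grip_width: 0.005
grasp_force: 2.5
```

Call:
apply_moves([
  {"dx":0.0,"dy":0.0,"dz":0.0005,"wx":0.0,"wy":0.0,"wz":0.0,"gripper":1.0},
  {"dx":0.0,"dy":0.0,"dz":0.0,"wx":0.0,"wy":0.0,"wz":0.0,"gripper":1.0},
])

```text
clock: 13.35
tool_pos: [488.4, 286.1, 54.2]
orientation: [0.0, 1.0, 0.0, 0.0]
wrist_force: [-1.8, -1.1, 8.8]
grip_width: 0.004
grasp_force: 4.0
```

The bar key is at its stop too. I'll lift clear and pull back so the top camera has a free view.

Call:
apply_moves([
  {"dx":0.0,"dy":0.0,"dz":-0.02,"wx":0.0,"wy":0.0,"wz":0.0,"gripper":1.0},
  {"dx":0.0,"dy":0.0,"dz":-0.05,"wx":0.0,"wy":0.0,"wz":0.0,"gripper":1.0},
  {"dx":0.0,"dy":0.0,"dz":-0.05,"wx":0.0,"wy":0.0,"wz":0.0,"gripper":1.0},
  {"dx":0.04,"dy":0.0,"dz":-0.03,"wx":0.0,"wy":0.0,"wz":0.0,"gripper":1.0},
  {"dx":0.04,"dy":0.0,"dz":0.0,"wx":0.0,"wy":0.0,"wz":0.0,"gripper":1.0},
  {"dx":0.04,"dy":0.0,"dz":0.0,"wx":0.0,"wy":0.0,"wz":0.0,"gripper":1.0},
  {"dx":0.04,"dy":0.0,"dz":0.0,"wx":0.0,"wy":0.0,"wz":0.0,"gripper":1.0},
  {"dx":0.0,"dy":0.0,"dz":0.0,"wx":0.0,"wy":0.0,"wz":0.0,"gripper":1.0},
  {"dx":0.0,"dy":0.0,"dz":0.0,"wx":0.0,"wy":0.0,"wz":0.0,"gripper":1.0},
])

```text
clock: 14.48
tool_pos: [329.0, 286.3, 203.4]
orientation: [0.0, 1.0, 0.0, 0.0]
wrist_force: [0.2, -0.2, 1.2]
grip_width: 0.002
grasp_force: 0.0
```

```bash
python3 - <<'E'
from h import *
s=sensors.get_state(); print(s['tool_pos'],s['wrist_force'],s['clock'])
f=imaging.grab_frame("top"); a=cv2.imread('pics/top0.png')
r=lambda i:cv2.resize(i[185:325,150:510],None,fx=2,fy=2,interpolation=cv2.INTER_CUBIC)
cv2.imwrite('pics/cmp.png',np.vstack([r(a),r(f['color'])]))
E
```

```text
[328.95647343 286.29191658 203.41567359] [ 0.19018773 -0.24645271  1.15794883] 14.475
```

View pics/cmp.png

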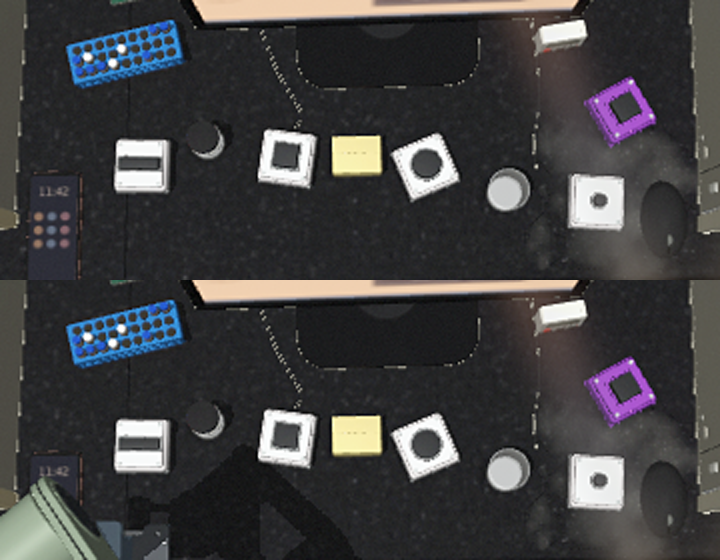

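Before and after match: no pod or bystander in view has moved, the phone being partly hidden by the arm. The small key looks unchanged, and the arm is clear of everything.

```bash
python3 -c "
from cell import workorder; print(workorder.hand_in())"
```

```text
the job is handed in; nothing more can be done
None
```

I pressed the large round, square and bar keys to their end stops in that order and handed the job in at about 14.5 s. The highest force I read was about 11 N, the vent key was left up, and nothing visible had moved. The hand-in returned no verdict.

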